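# Load the wire spool and set the gap of a rolling mill

## Robot

A 6-joint arm with a two-finger parallel gripper is mounted at the origin on the work surface. World frame = base frame: x ahead of the robot, y to its left, z up, the work surface at z = 0. Lengths are in m, angles in degrees, forces in N, time in s.
With the tool pointing down it reaches from about 0.4 to 0.825 m from the base axis. Payload 7 kg.
Tool frame: the origin (TCP) lies between the finger pads, 19 mm behind the fingertips; this is the grasp point; z points along the fingers, y is the line along which they close (so a half turn about z gives the same grasp; the last joint's range is limited). The gripper opens to 88 mm and grips with 3 to 60 N. Pads are 19 mm wide; open, the fingers measure 130 mm over their backs; the gripper's body (78 mm by 193 mm) begins 47 mm behind the grasp point.
Start: joints at [88.184, 20.546, 0.682, 0, -70.136, -16.507], TCP at [0.212, 0.641, 0.245] pointing down, gripper open.
Joint ranges: [-176.03, 176.03], [-82.01, 121.73], [-58.28, 71.71], [-173.87, 95.51], [-174.79, -0.11], [-173.66, 173.66]. Speed limits (degrees/s): [136.94, 136.94, 172.46, 180, 180, 180].

## Interface

Orientations are given as [roll, pitch, yaw] about the fixed x, y, z axes, in that order (R = Rz(yaw) Ry(pitch) Rx(roll)).
In Python, from plant import ctrl gives the robot as it stands. The module is installed in compiled form; this text tells all that it offers.
- The arm moves only by the tool send_rows, never from a script. Its argument "plan" is a list that holds one entry, the list of rows, each a list of 6 numbers: the shift along the tool's x, y, z in cm, then the turn, a rotation vector about the tool's x, y, z in degrees. A call has 1 to 8 rows; each row is the pose to reach, as a shift and turn from the pose commanded when the call began, along the tool's axes at that moment; what a row does not reach only later rows make up. A row lasts 1/12 s, in which the tool goes at most 41.7 mm and 7.16 degrees, less where a joint would pass 70% of its speed; a pose out of reach is approached as far as the arm can. A call with a gripper value outside its range is refused whole. "fingers" is the opening, from 0 (shut) to 1 (fully open), set as the call begins (left out, the last holds). The fingers move at their own pace and stop on an object; the grip force is fixed at half the most. Time passes only in rows, so rows that repeat a pose let the fingers close. It gives the time, the measured TCP pose, the force, the opening and the grip force at its end, in the units of the state.
- ctrl.get_obs(): the state, without advancing time (a new reading comes with each control period).
- ctrl.snapshot(name): name is "scene" or "top" or "wrist"; returns a dict with "img" (420x560x3 uint8, red, green, blue), "K" (3x3 intrinsics, pixels), "pose" (4x4, takes a point from camera to world coordinates). Camera axes: x right, y down, z forward; pixel columns grow to the right and rows downward; lengths in m; the calibration is good to about 2 mm. A picture is of the moment at which its call begins. There is no depth.
- ctrl.close_job(): hands the job in; it is judged then, once.
The state is a dict: "clock": time; "joint_pos": joint angles; "qvel": joint speeds; "tau": joint torques, N m; "tool_pos": TCP position; "orientation": TCP orientation; "force": force on the tool from outside, world axes, zero at the start; "moment": the same for the moment, N m; "opening": finger opening in m; "gripper_force": force on a finger pad.
Only numpy, scipy, OpenCV 4.12 (cv2) and the standard library are available. Lean on these libraries where they do the work, as an engineer would, in place of code of your own. Each camera call takes 0.05 s, during which the arm holds its last target. There are 200 camera calls.

## Task

Get the little rolling mill ready for flattening brass inlay wire: set the full spool of brass wire over the upright spindle of the pay-off stand, right down on its plate, and let go of it. Then take the handle of the mill's handwheel, wind it clockwise until the rolls meet and it stops, and back it off exactly two full turns from that stop. Finish still gripping the handle there, at a standstill, so the setting cannot creep while I tighten the lock, and leave the empty spool, oil bottle and loose crank as they lie.

Things in the scene. Friction and masses are not known exactly. Their poses are not given: they have to be found in the camera images.
- wire_spool: The full spool: two grey plastic flanges (four windows each) with brass wire wound between them to near the edge. 64 mm diameter, 64 mm tall, standing upright on one flange on the bench; straight bore 16 mm diameter all the way through; about 0.5 kg. Origin: centre of its underside; z is the spool's axis, up. Can be gripped from above across its 64 mm diameter, by the top half.
- empty_spool: A bystander: spool of the same flanges and height (64 mm diameter, 64 mm tall) but bare, with a thin 40 mm grey core and no wire. Origin: centre of its underside. It and the full spool may change places.
- spindle_seat (a point): The centre of the flat plate of the pay-off stand, where the spool's underside belongs: on the spindle's axis, at the plate's top face, 30 mm above the bench. The stand (110 mm round dark steel foot, 76 mm round aluminium plate) is bolted down. The spindle is 12 mm in diameter and rises 79 mm from this point; its top 12 mm taper to a 4 mm tip.
- wheel_centre (a point): The centre of the mill's handwheel: on its vertical axis, at mid-thickness of the rim, 188 mm above the bench. The rim is a 12 mm round bar on a 45 mm radius, with three spokes and a hub that tops out 13 mm above this point. The grey mill beneath is bolted down; base 150 x 110 mm; two steel rolls one above the other between its cheeks.
- handle: Upright black barrel handle on the handwheel's rim, 23 mm in diameter, 52 mm long, spinning freely on its own pin (the gripper need not turn with the wheel). Its axis is 45 mm from the wheel's. Origin: its middle, on its axis, 36 mm above wheel_centre and 224 mm above the bench; top at 250 mm, foot 4 mm above the rim. Tallest part of the mill.
- handwheel (a joint): Turn of the handwheel in rad, counted over several turns: 0 = at its stop (rolls together), growing anticlockwise seen from above as it is backed off; one turn is 6.283 and lifts the upper roll 1 mm (the wheel keeps its height). Starts 3.3 to 7.8 rad off the stop. Stiff, even friction (about 0.2 N m, 4 to 5 N at the handle), no spring: it stays where left.
- oil_bottle: A bystander: amber glass bottle with a white cap, 42 mm in diameter, 95 mm tall. Origin: centre of its underside.
- mill_crank: A bystander: the mill's drive crank, taken off and lying flat; steel arm 120 mm long along its y axis with a wooden knob rising to 70 mm at its +y end. Origin: middle of the arm's underside.

How it is judged (in metres and radians):
On the way, in this order (a step that is already met when the one before it is completed fails the run):
1. the full spool sits down on the stand's plate, over the spindle, and is let go (horizontal distance between wire_spool and spindle_seat below 0.005 m and z of wire_spool in the frame of spindle_seat between -0.003 and 0.003 m and angle between wire_spool's own z axis and vertical below 0.08 rad and contact force between the fingers and wire_spool below 0.2 N and linear speed of wire_spool below 0.02 m/s), for 0.3 s.
2. the handwheel is wound clockwise to its stop (value of joint handwheel below 0.1 rad), for 0.1 s.
At the end, for the whole second after the job is handed in: Handwheel at rest two turns (12.57 rad, +-0.26) off its stop after touching it (within 0.1 rad), its handle still gripped (over 2 N, TCP within 40 mm of its middle); the full spool down on the stand's plate (within 3 mm; 5 mm of the axis; upright within 0.08 rad), fingers off it (value of joint handwheel between 12.306 and 12.826 rad and velocity of joint handwheel between -0.1 and 0.1 rad/s and contact force between the fingers and handle above 2 N and distance between the grasp point and handle below 0.04 m and horizontal distance between wire_spool and spindle_seat below 0.005 m and z of wire_spool in the frame of spindle_seat between -0.003 and 0.003 m and angle between wire_spool's own z axis and vertical below 0.08 rad and contact force between the fingers and wire_spool below 0.2 N); the arm keeps its last pose, push and grip.
It fails at once if the empty spool is shifted by more than 30 mm (distance of empty_spool from where it was at the start of the episode above 0.03 m).
It fails at once if the oil bottle is shifted by more than 30 mm (distance of oil_bottle from where it was at the start of the episode above 0.03 m).
It fails at once if the loose crank is shifted by more than 30 mm (distance of mill_crank from where it was at the start of the episode above 0.03 m).
It also fails if it takes over 72 s, if anything falls off the work surface, if the arm or the gripper's body presses on something with over 40 N, if the wrist force passes 120 N, or if a joint passes its speed limit or range.

## Working session

There is one attempt and no reset: what is moved stays moved. The work goes in short steps, Python scripts to look and compute and a tool call to move; the robot and the scene stay as the last step left them, time stands still between calls to the robot, and variables do not carry over. Pictures are saved under pics/ and viewed, at most 10 in all, crops included, and the job is handed in when it is done.

Besides the shell and the picture viewer there is one more tool, called after ">>>" as name(argument=value, ...) on one line, values as JSON. send_rows: Moves the arm, as the interface text tells. Its arguments: {"type":"object","properties":{"plan":{"type":"array","items":{"type":"array","items":{"type":"array","items":{"type":"number"}}}},"fingers":{"type":"number"}},"required":["plan"]}

```bash
mkdir -p pics
cat > h.py <<'E'
import numpy as np, cv2, pickle
from plant import ctrl
def snap(n,f):
    s=ctrl.snapshot(n); cv2.imwrite(f'pics/{f}.png',s['img'][:,:,::-1]); pickle.dump(s,open(f'pics/{f}.pkl','wb')); return s
def load(f): return pickle.load(open(f'pics/{f}.pkl','rb'))
def px(s,u,v,z):
    T=s['pose']; d=T[:3,:3]@np.linalg.inv(s['K'])@[u,v,1]; o=T[:3,3]
    return o+d*(z-o[2])/d[2]
def proj(s,p):
    T=s['pose']; c=s['K']@(T[:3,:3].T@(np.array(p)-T[:3,3])); return c[:2]/c[2]
E
python3 - <<'E'
from h import *
for n in("top","scene"):
    s=snap(n,n+"0"); print(n,s['K'][0,0],s['pose'].round(3).tolist())
a=cv2.imread('pics/top0.png');b=cv2.imread('pics/scene0.png')
o=ctrl.get_obs();print(o)
E
```

```text
top 507.7568365938893 [[0.011, -0.998, 0.067, 0.452], [-1.0, -0.01, 0.009, 0.001], [-0.008, -0.067, -0.998, 1.371], [0.0, 0.0, 0.0, 1.0]]
scene 417.28147319029347 [[-0.21, 0.658, -0.723, 1.147], [0.978, 0.153, -0.144, 0.136], [0.016, -0.737, -0.676, 0.704], [0.0, 0.0, 0.0, 1.0]]
{'clock': 0.1, 'joint_pos': array([ 8.81844158e+01,  2.05876871e+01,  6.39672104e-01, -1.70536041e-02,
       -7.01361740e+01, -1.65060885e+01]), 'qvel': array([ 0.05696912, -0.09667859,  0.130696  ,  0.11455493,  0.00393633,
        0.08262268]), 'tau': array([-1.31723857e-03, -5.84161162e+01,  2.93752581e+01,  7.01555282e+00,
        1.02000209e-02, -5.51321727e-05]), 'tool_pos': array([0.21209503, 0.64038653, 0.24451942]), 'orientation': array([ 1.79914725e+02, -8.54996320e-03, -1.83274727e+01]), 'force': array([ 0.05659418,  0.06055466, -0.24208447]), 'moment': array([-0.04772378, -0.02539048,  0.01256468]), 'gripper_force': 0.0, 'opening': 0.08780149757939068}
```

View pics/top0.png

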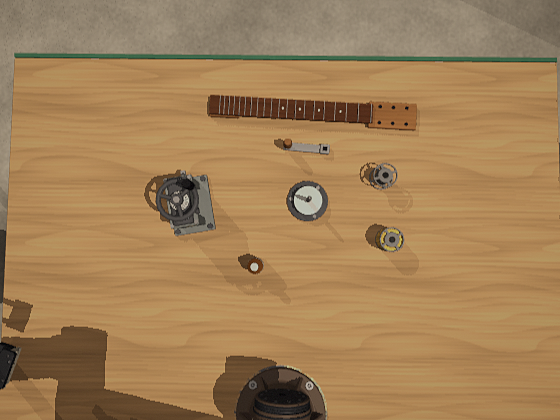

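View pics/scene0.png

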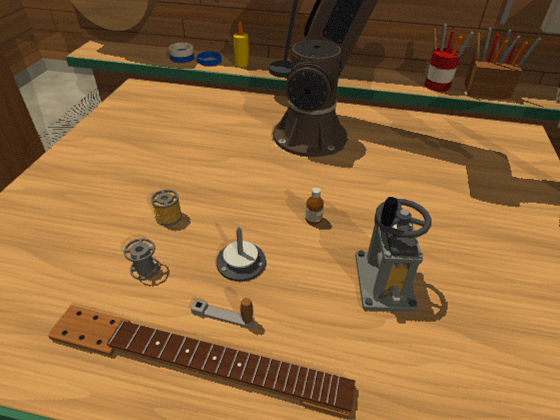

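The full spool (brass) is near (391,239) in top, the empty one near (383,175), the stand near (308,201), and the mill wheel near (178,198). I'll enlarge these next.

Run:
```python
import cv2,numpy as np
a=cv2.imread('pics/top0.png');b=cv2.imread('pics/scene0.png')
def c(i,u,v,w=32,h=32):
    return cv2.resize(i[v-h:v+h,u-w:u+w],(390,290) if 0 else (int(w*2*6),int(h*2*6)),interpolation=cv2.INTER_CUBIC)
o=np.hstack([c(a,391,239,22,24),c(a,308,201,22,24),c(a,180,198,22,24)])
o2=np.hstack([c(b,167,208,22,24),c(b,241,252,22,24),c(b,404,215,22,24)])
cv2.imwrite('pics/crop1.png',np.vstack([o,o2]));print(o.shape)
```

```text
(288, 792, 3)
```

View pics/crop1.png

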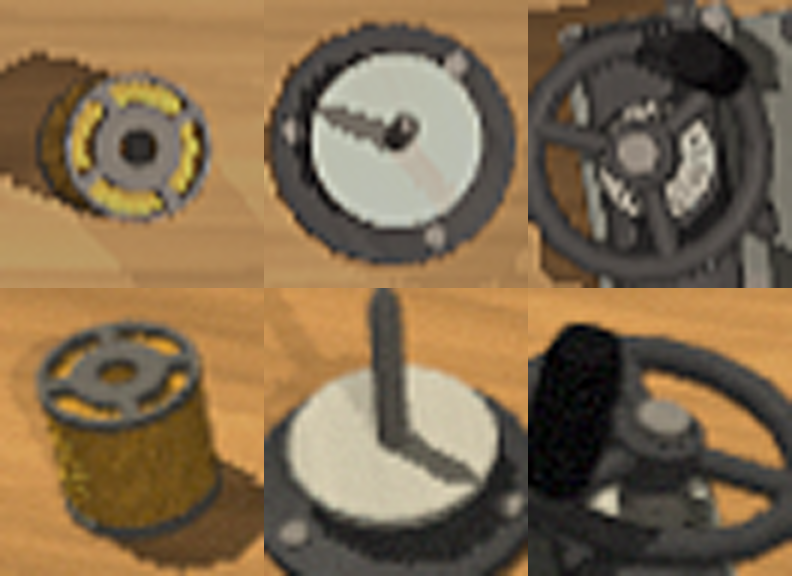

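Run:
```python
from h import *
t=load('top0');s=load('scene0')
for n,a,b,z in [('spool',(391.58,239.25),(164.6,197.75),.064),('plate',(307.9,200.1),(240.2,253.7),.03),('tip',(309.6,197.6),(238.9,228.3),.109),('hubtop',(175.75,198.9),(403.7,212.5),.201),('rim',(177.8,199.3),None,.188),('handle',(184.9,183.6),(390,211),.224),('empty',(384,175),(140,247),.064),('bottle',(254,267),(316,193),.095)]:
    print(n,px(t,*a,z).round(4),px(s,*b,z).round(4) if b else '')
```

```text
spool [ 0.4568 -0.2782  0.064 ] [ 0.4598 -0.2769  0.064 ]
plate [ 0.5581 -0.0648  0.03  ] [ 0.5622 -0.0634  0.03  ]
tip [ 0.5581 -0.0651  0.109 ] [ 0.564  -0.0619  0.109 ]
hubtop [0.5443 0.2494 0.201 ] [0.547  0.2482 0.201 ]
rim [0.5444 0.2473 0.188 ] 
handle [0.5775 0.2245 0.224 ] [0.5759 0.2197 0.224 ]
empty [ 0.6224 -0.2594  0.064 ] [ 0.6204 -0.262   0.064 ]
bottle [0.3839 0.0719 0.095 ] [0.3979 0.0739 0.095 ]
```

>>> send_rows(plan=[[[2,1.6,-1,0,0,-2.33],[5,4,-2,0,0,-6.33],[8.5,7,-3,0,0,-10.33],[12,10,-3,0,0,-14.33],[15.5,13,-3,0,0,-18.33],[19,15.5,-3,0,0,-18.33],[21.5,17.5,-3,0,0,-18.33],[22.5,18.2,-3,0,0,-18.33]]], fingers=1)

```text
clock: 0.77
tool_pos: [0.3698, 0.3934, 0.2755]
orientation: [180.0, 0.0, -0.1]
force: [1.0, 0.7, -1.1]
opening: 0.0875
gripper_force: 0.0
```

>>> send_rows(plan=[[[1,3,0,0,0,0],[2,6.5,0,0,0,0],[3,10,0,0,0,0],[4,14,0,0,0,0],[5,18,0,0,0,0],[6,22,0,0,0,0],[7,26,0,0,0,0],[7.5,29,0,0,0,0]]])

```text
clock: 1.43
tool_pos: [0.4435, 0.1046, 0.2753]
orientation: [180.0, 0.0, -0.0]
force: [0.6, 0.5, 0.2]
opening: 0.0876
gripper_force: 0.0
```

>>> send_rows(plan=[[[0.2,3.5,0,0,0,0],[0.5,7.5,1,0,0,0],[0.8,11.5,2,0,0,0],[1,15.5,4,0,0,0],[1,19.5,6,0,0,0],[1,23.5,8,0,0,0],[1,27,10,0,0,0],[1,29,12,0,0,0]]])

```text
clock: 2.1
tool_pos: [0.4535, -0.1853, 0.155]
orientation: [180.0, -0.1, -0.0]
force: [0.6, 0.7, -0.2]
opening: 0.0879
gripper_force: 0.0
```

Run:
```python
from h import *
s=snap('wrist','w1'); print(s['pose'].round(3).tolist(),s['K'][0,0]); o=ctrl.get_obs();print(o['clock'],o['tool_pos'],o['orientation'],o['joint_pos'])
print(proj(s,[.458,-.278,.064]))
```

```text
[[-0.001, -0.959, -0.285, 0.531], [-1.0, 0.001, 0.0, -0.185], [-0.0, 0.285, -0.959, 0.294], [0.0, 0.0, 0.0, 1.0]] 341.76622829704314
2.15 [ 0.45065176 -0.18703439  0.14975269] [-1.79961068e+02  3.67351640e-01 -1.54807864e-01] [ 5.72335075e-01  8.18361480e+00 -2.97727685e+01 -5.50107682e-02
 -5.24104574e+01  8.93064284e+01]
[415.28394454 213.4631596 ]
```

View pics/w1.png

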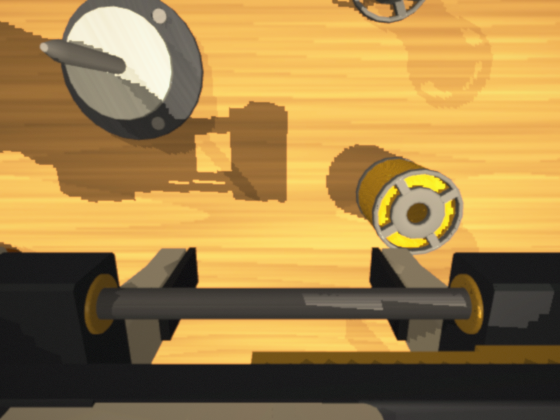

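The full spool's top centre is at (418,212), 2 px from the prediction. I'll centre the camera over it and measure at rest.

>>> send_rows(plan=[[[0,2,0,0,0,0],[0,5,0,0,0,0],[0,8,0,0,0,0],[0,9.3,0,0,0,0],[0,9.3,0,0,0,0],[0,9.3,0,0,0,0],[0,9.3,0,0,0,0],[0,9.3,0,0,0,0]]])

```text
clock: 2.82
tool_pos: [0.4536, -0.2749, 0.1554]
orientation: [-180.0, 0.0, 0.1]
force: [0.2, -0.4, 0.7]
opening: 0.0876
gripper_force: 0.0
```

```bash
cat >> h.py <<'E'
def crop(s,u,v,f,w=40,k=10):
    i=s['img'][:,:,::-1]; cv2.imwrite(f'pics/{f}.png',cv2.resize(i[v-w*3//4:v+w*3//4,u-w:u+w],None,fx=k,fy=k,interpolation=cv2.INTER_CUBIC))
E
python3 - <<'E'
from h import *
s=snap('wrist','w2'); print(s['pose'].round(4).tolist()); o=ctrl.get_obs();print(o['clock'],o['tool_pos'],o['orientation'],o['force'])
p=proj(s,[.458,-.279,.064]);print(p,proj(s,o['tool_pos']))
crop(s,280,212,'c2',60,6)
g=cv2.cvtColor(s['img'],cv2.COLOR_RGB2HSV)
m=((g[...,0]<33)&(g[...,0]>20)&(g[...,1]>150)).astype(np.uint8); print(m.sum())
# ellipse on dark bore
gray=cv2.cvtColor(s['img'],cv2.COLOR_RGB2GRAY)
print(gray[205:220:2,265:296:2])
E
```

```text
[[0.0006, -0.9582, -0.2862, 0.5313], [-1.0, -0.0008, 0.0004, -0.2745], [-0.0006, 0.2862, -0.9582, 0.2947], [0.0, 0.0, 0.0, 1.0]]
2.8667 [ 0.45372388 -0.27490105  0.15547598] [-1.79996664e+02 -7.75441231e-03  7.13182481e-02] [ 0.88726909 -0.35093279  0.34402201]
[289.88590888 213.40815938] [284.33860566 283.21182729]
11731
[[ 99  81  81  81  81  80  81  80  77  72  65  66  64  65  65  65]
 [ 94  82  81  81  80  81  80  79  72  64  65  64  64  64  65  64]
 [ 92  81  82  81  80  80  79  76  64  64  64  63  64  64  64  64]
 [ 88  81  80  81  80  80  79  73  65  65  63  65  63  64  63  64]
 [ 89  81  81  81  80  79  79  72  70  71  69  68  66  66  66  68]
 [ 91  81  81  80  80  80  80  73  66  74  73  73  75  76  76  74]
 [ 92  81  80  80  80  80  80  76  62  73  75  74  74  74  75  76]
 [106  81  80  81  80  80  81  78  69  65  75  75  75  75  75  74]]
```

View pics/c2.png

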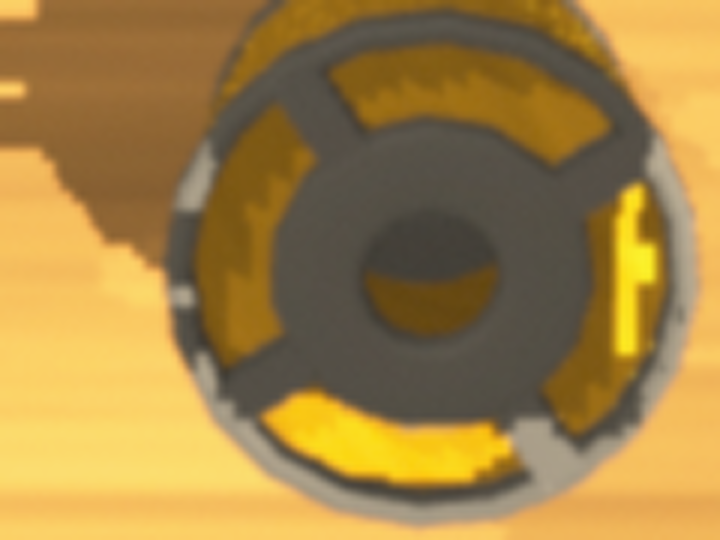

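Bore centre is at (291,212), which puts the spool at (0.459, −0.280). I'll descend and grip.

>>> send_rows(plan=[[[0.3,0.3,1,0,0,0],[0.55,0.5,3,0,0,0],[0.55,0.5,5.5,0,0,0],[0.55,0.5,8,0,0,0],[0.55,0.5,9.8,0,0,0],[0.55,0.5,10.6,0,0,0],[0.55,0.5,10.8,0,0,0],[0.55,0.5,10.8,0,0,0]]])

```text
clock: 3.53
tool_pos: [0.4593, -0.2806, 0.047]
orientation: [-180.0, 0.1, 0.0]
force: [0.7, -0.3, 0.6]
opening: 0.0877
gripper_force: 0.0
```

>>> send_rows(plan=[[[0,0,0,0,0,0],[0,0,0,0,0,0],[0,0,0,0,0,0],[0,0,0,0,0,0],[0,0,0,0,0,0],[0,0,0,0,0,0],[0,0,0,0,0,0],[0,0,0,0,0,0]]], fingers=0.5)

```text
clock: 4.2
tool_pos: [0.4596, -0.2808, 0.0481]
orientation: [180.0, -0.1, 0.0]
force: [-1.1, 2.0, 6.0]
opening: 0.0626
gripper_force: 29.9
```

>>> send_rows(plan=[[[0,0,-0.8,0,0,0],[0,0,-2.5,0,0,0],[0,0,-5,0,0,0],[0,0,-7.5,0,0,0],[0,0,-10,0,0,0],[0,0,-12.5,0,0,0],[0,-1,-14.5,0,0,0],[0.3,-3,-15.3,0,0,0]]])

```text
clock: 4.87
tool_pos: [0.4624, -0.2518, 0.2033]
orientation: [179.9, -0.2, -0.1]
force: [0.7, 0.3, -4.1]
opening: 0.0624
gripper_force: 29.8
```

>>> send_rows(plan=[[[0.5,-2.5,0,0,0,0],[1,-5.5,0,0,0,0],[1.5,-8.5,0,0,0,0],[2,-11.5,0,0,0,0],[2.5,-14.5,0,0,0,0],[2.8,-17,0,0,0,0],[2.8,-18.2,0,0,0,0],[2.8,-18.5,0,0,0,0]]])

```text
clock: 5.53
tool_pos: [0.4895, -0.0638, 0.2001]
orientation: [-180.0, 0.1, 0.1]
force: [-0.2, -0.5, -5.2]
opening: 0.0628
gripper_force: 29.8
```

>>> send_rows(plan=[[[0,0,0,0,0,0],[0,0,0,0,0,0],[0,0,0,0,0,0],[0,0,0,0,0,0]]])

```text
clock: 5.87
tool_pos: [0.4899, -0.0666, 0.2002]
orientation: [180.0, 0.0, -0.1]
force: [0.2, -1.5, -4.5]
opening: 0.063
gripper_force: 29.8
```

Run:
```python
from h import *
s=snap('wrist','w3'); o=ctrl.get_obs();print(o['clock'],o['tool_pos'],o['orientation'],o['force'],o['opening'],o['gripper_force'])
print(proj(s,[.56,-.064,.109]),proj(s,[.56,-.064,.03]),proj(s,o['tool_pos']+[0,0,.017]))
```

```text
5.9167 [ 0.48993354 -0.06655295  0.20027715] [ 1.79996666e+02  1.75172144e-02 -7.03975372e-02] [-0.45982524 -0.6236478  -5.3598409 ] 0.06279501118752714 29.842591155320406
[280.06712262 117.41680078] [280.95211174 114.32730356] [284.45317145 303.99594467]
```

View pics/w3.png

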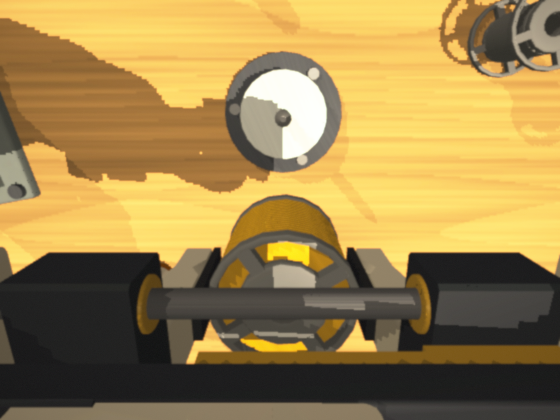

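The spindle tip is at (283,117), the plate centre near (284,113), and the spool in the jaws near (285,303). I'll refine these in code.

Run:
```python
from h import *
s=load('w3'); i=s['img']; r=i[40:180,215:350]; g=cv2.cvtColor(i,cv2.COLOR_RGB2HSV)
# foot: dark low-sat region, take hull of outer contour
m=((g[...,1]<70)).astype(np.uint8); m[:40]=0;m[180:]=0;m[:,:215]=0;m[:,350:]=0
m=cv2.morphologyEx(m,cv2.MORPH_OPEN,np.ones((3,3)))
c=max(cv2.findContours(m,0,1)[0],key=cv2.contourArea); print('foot',cv2.fitEllipse(cv2.convexHull(c)))
# tip: dark spot near 283,117
gr=cv2.cvtColor(i,cv2.COLOR_RGB2GRAY); print(gr[107:128,273:294])
# pinhole fits of plate disc: white part + shaded part (not dark)
m2=((gr>110)&(g[...,1]<70)).astype(np.uint8); m2[:60]=0;m2[165:]=0;m2[:,:235]=0;m2[:,335:]=0
m2=cv2.morphologyEx(m2,cv2.MORPH_OPEN,np.ones((3,3)))
c=max(cv2.findContours(m2,0,1)[0],key=cv2.contourArea); e=cv2.fitEllipse(cv2.convexHull(c));print('plate',e)
def fit(z,u,v): return px(s,u,v,z)
print('plate pt',px(s,*e[0],.03))
a=np.linspace(0,6.28,60)
for P,R in(([.56,-.064,.03],.038),([.56,-.064,.012],.055)):
    print(cv2.fitEllipse(np.array([proj(s,np.array(P)+[R*np.cos(t),R*np.sin(t),0]) for t in a],np.float32)))
```

```text
foot ((282.8037414550781, 111.50823211669922), (114.65287780761719, 119.10774993896484), 176.5241241455078)
[[163 162 164 173 212 246 250 250 251 253 253 253 253 253 253 253 253 253
  253 253 253]
 [163 162 164 168 182 204 209 207 222 241 240 242 250 253 253 253 253 253
  253 253 253]
 [163 163 162 165 169 168 159 143 145 163 159 168 206 238 250 253 253 253
  253 253 253]
 [163 163 162 162 163 156 136 117 110 107 105 109 128 165 220 249 253 253
  253 253 253]
 [163 163 160 156 150 132 117 110 107 105 106 107 107 115 157 227 250 253
  253 253 253]
 [164 162 156 139 127 114 110 110 110 110 111 112 111 111 123 167 230 251
  253 253 253]
 [163 162 150 127 111 110 110 111 112 114 116 118 117 116 115 128 180 240
  253 253 253]
 [164 158 140 116 109 110 112 114 117 120 123 125 123 122 121 119 135 201
  249 253 253]
 [164 154 126 109 107 111 113 117 126 137 143 137 132 127 121 113 111 150
  231 252 253]
 [163 149 117 104 106 109 113 122 137 157 165 153 141 127 113  95  88 127
  217 251 253]
 [162 144 113 102 105 108 112 119 126 134 138 140 144 111  89  79  79 119
  208 249 252]
 [162 144 110
[... 532 characters left out ...]
63 148 113  83  71  70  69  69  68  70  71  75  93 147 220 248
  252 252 252]
 [165 166 166 159 139 110  91  79  72  71  75  80  87 106 150 217 246 251
  252 252 252]
 [166 166 167 164 160 149 132 111  96  98 125 152 173 193 224 246 251 251
  252 252 252]
 [166 166 166 168 166 163 157 149 139 159 214 238 246 248 250 251 251 251
  252 252 252]]
plate ((287.1838684082031, 106.72313690185547), (102.00749206542969, 119.16264343261719), 147.9009552001953)
plate pt [ 0.56636866 -0.06943668  0.03      ]
((280.9508972167969, 112.68346405029297), (86.99250030517578, 90.20201873779297), 178.35546875)
((281.0925598144531, 110.74751281738281), (119.10884857177734, 123.62371826171875), 178.4915008544922)
```

Run:
```python
from h import *
s=load('w3'); a=np.linspace(0,6.28,200)
T=np.array([.49,-.0655,.200])
for z in(.017,-.047):
    q=np.array([proj(s,T+[.032*np.cos(t),.032*np.sin(t),z]) for t in a]); print(z,q.min(0),q.max(0))
q=np.array([proj(s,T+[.008*np.cos(t),.008*np.sin(t),.017]) for t in a]); print('bore',q.min(0),q.max(0))
i=s['img'][190:380,200:370,::-1]; cv2.imwrite('pics/c3.png',cv2.resize(i,None,fx=4,fy=3,interpolation=cv2.INTER_CUBIC))
```

```text
0.017 [203.41000024 229.93687742] [360.34194    367.95027924]
-0.047 [227.92132714 190.07053423] [336.85851826 291.29576475]
bore [262.29710033 286.01321437] [301.45238633 320.37688713]
```

View pics/c3.png

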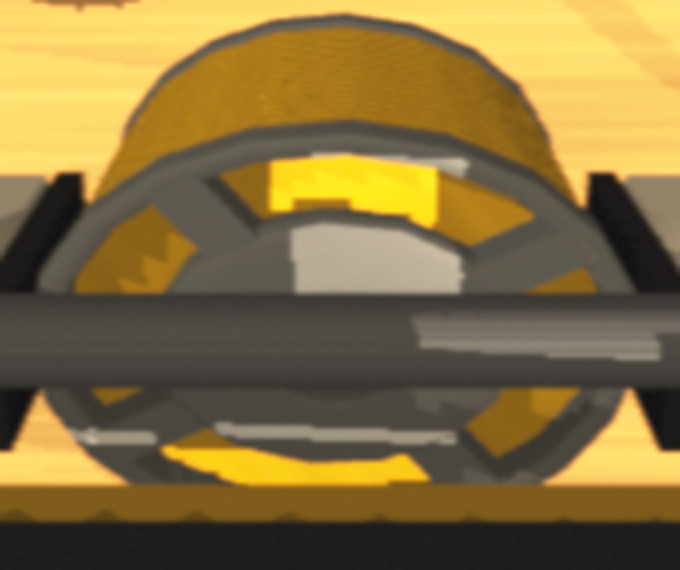

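Run:
```python
from h import *
a=np.linspace(0,6.28,400)
for f,T,cols in(('w2',np.array([.459,-.280,.047]),range(262,292,6)),('w3',np.array([.49,-.0655,.2]),range(272,302,6))):
    s=load(f);g=cv2.cvtColor(s['img'],cv2.COLOR_RGB2HSV)
    for z in(.017,-.047):
        q=np.array([proj(s,T+[.032*np.cos(t),.032*np.sin(t),z]) for t in a]); k=q.argmin(0); print(f,z,'min',q.min(0),'max',q.max(0),'u at top',q[k[1]][0])
    for u in cols: print(u,s['img'][142:172 if f=='w2' else 172,u].astype(int).sum(1) if f=='w2' else s['img'][186:236,u].astype(int).sum(1))
```

```text
w2 0.017 min [246.05086458 167.19086897] max [336.59523703 253.65612132] u at top 291.6472203211907
w2 -0.047 min [253.6648802 154.28946  ] max [325.86920428 224.53003275] u at top 289.97900439433516
262 [288 297 302 304 297 287 278 279 281 282 282 282 288 292 293 293 296 296
 296 300 311 317 319 319 317 311 293 267 255 263]
268 [289 297 300 304 299 288 277 275 279 280 283 283 289 288 293 294 296 296
 297 299 306 294 272 259 265 283 277 280 275 278]
274 [293 299 300 304 303 293 285 283 281 281 279 280 285 290 292 293 297 283
 260 251 278 301 297 295 288 279 278 284 289 287]
280 [291 296 304 305 307 302 295 291 281 274 276 279 285 289 289 273 250 261
 282 281 270 271 277 276 274 270 273 263 239 243]
286 [290 299 306 308 304 306 300 292 281 276 271 278 283 286 275 246 257 270
 273 279 272 271 274 273 274 272 263 238 233 251]
w3 0.017 min [203.40595235 229.93687742] max [360.34440623 367.95568854] u at top 281.6470049335094
w3 -0.047 min [227.91994418 190.07053423] max [336.86080822 291.2999389 ] u at top 282.2586927520882
272 [586 584 582 578 579 581 581 582 579 524 344 252 276 292 307
[... 275 characters left out ...]
14 319 316 318 306
 311 310 314 314 326 316 320 311 285 246 229 228 238 262]
284 [590 587 583 580 581 583 581 563 451 292 251 285 298 305 310 314 316 306
 320 315 309 316 309 313 319 308 315 304 313 315 313 325 313 324 311 318
 309 319 316 321 313 312 311 290 253 229 225 232 249 279]
290 [591 588 584 581 583 585 585 583 550 379 246 256 283 296 314 302 302 305
 305 295 300 302 299 309 297 302 305 299 308 298 304 295 304 304 300 299
 303 298 299 297 303 303 316 288 257 226 225 225 243 269]
296 [589 588 584 581 585 587 585 587 592 572 419 254 242 274 290 297 290 299
 296 291 292 298 291 295 298 291 297 297 289 294 294 295 294 303 294 295
 292 298 295 302 291 296 289 298 279 254 228 217 218 233]
```

>>> send_rows(plan=[[[1,0,0,0,0,0],[3,-0.1,0,0,0,0],[5,-0.1,0,0,0,0],[6.5,-0.1,0,0,0,0],[6.95,-0.1,0,0,0,0],[6.95,-0.1,0,0,0,0],[6.95,-0.1,0,0,0,0],[6.95,-0.1,0,0,0,0]]])

```text
clock: 6.58
tool_pos: [0.5589, -0.065, 0.2001]
orientation: [180.0, 0.1, -0.0]
force: [-0.7, -0.5, -4.8]
opening: 0.0628
gripper_force: 29.8
```

>>> send_rows(plan=[[[0,0,0.5,0,0,0],[0,0,1.5,0,0,0],[0,0,2.5,0,0,0],[0,0,3.3,0,0,0],[0,0,3.8,0,0,0],[0,0,3.8,0,0,0],[0,0,3.8,0,0,0],[0,0,3.8,0,0,0]]])

```text
clock: 7.25
tool_pos: [0.56, -0.0647, 0.1626]
orientation: [180.0, -0.0, 0.0]
force: [1.0, -0.5, -4.2]
opening: 0.063
gripper_force: 29.8
```

Run:
```python
from h import *
snap('scene','s4');o=ctrl.get_obs();print(o['clock'],o['tool_pos'],o['orientation'],o['force'],o['gripper_force'])
t=snap('top','t4');s=load('s4')
A=s['img'][170:270,190:290,::-1];B=t['img'][150:250,258:358,::-1]
cv2.imwrite('pics/c4.png',np.hstack([cv2.resize(x,(400,500),interpolation=cv2.INTER_CUBIC) for x in(A,B)]))
```

```text
7.3 [ 0.56005063 -0.0646895   0.16278589] [ 1.79998120e+02 -4.44498650e-02  1.63212141e-02] [ 0.61852216 -0.94957514 -3.9788717 ] 29.842684166505933
```

>>> send_rows(plan=[[[0,0,0.2,0,0,0],[0,0,0.5,0,0,0],[0,0,0.8,0,0,0],[0,0,1.1,0,0,0],[0,0,1.3,0,0,0],[0,0,1.5,0,0,0],[0,0,1.6,0,0,0],[0,0,1.6,0,0,0]]])

```text
clock: 8.02
tool_pos: [0.5595, -0.0647, 0.146]
orientation: [180.0, 0.0, 0.0]
force: [0.4, -0.5, -4.5]
opening: 0.0625
gripper_force: 29.8
```

>>> send_rows(plan=[[[0,0,0.2,0,0,0],[0,0,0.4,0,0,0],[0,0,0.6,0,0,0],[0,0,0.8,0,0,0],[0,0,1.0,0,0,0],[0,0,1.1,0,0,0],[0,0,1.2,0,0,0],[0,0,1.2,0,0,0]]])

```text
clock: 8.68
tool_pos: [0.5596, -0.0647, 0.1341]
orientation: [180.0, 0.0, 0.0]
force: [-0.6, -0.4, -5.2]
opening: 0.0618
gripper_force: 29.8
```

Underside is below the taper with no contact force, so the spool is threaded on. I'll go on down.

>>> send_rows(plan=[[[0,0,0.5,0,0,0],[0,0,1.3,0,0,0],[0,0,2.1,0,0,0],[0,0,3,0,0,0],[0,0,3.9,0,0,0],[0,0,4.6,0,0,0],[0,0,5.1,0,0,0],[0,0,5.3,0,0,0]]])

```text
clock: 9.35
tool_pos: [0.5595, -0.0648, 0.0803]
orientation: [180.0, 0.1, 0.0]
force: [0.6, -0.8, -4.0]
opening: 0.0625
gripper_force: 29.8
```

>>> send_rows(plan=[[[0,0,0.05,0,0,0],[0,0,0.1,0,0,0],[0,0,0.15,0,0,0],[0,0,0.2,0,0,0],[0,0,0.25,0,0,0],[0,0,0.3,0,0,0],[0,0,0.3,0,0,0],[0,0,0.3,0,0,0]]])

```text
clock: 10.02
tool_pos: [0.5596, -0.0647, 0.0784]
orientation: [-180.0, -0.0, 0.0]
force: [0.1, 0.3, -5.1]
opening: 0.0626
gripper_force: 29.8
```

Still hanging free; a touch further down before I release.

>>> send_rows(plan=[[[0,0,0.05,0,0,0],[0,0,0.1,0,0,0],[0,0,0.1,0,0,0],[0,0,0.1,0,0,0]]])

```text
clock: 10.35
tool_pos: [0.5597, -0.0647, 0.0781]
orientation: [180.0, -0.0, 0.0]
force: [-4.4, 1.2, 5.7]
opening: 0.0627
gripper_force: 29.8
```

>>> send_rows(plan=[[[0,0,0,0,0,0],[0,0,0,0,0,0],[0,0,0,0,0,0],[0,0,0,0,0,0],[0,0,0,0,0,0],[0,0,0,0,0,0],[0,0,0,0,0,0],[0,0,0,0,0,0]]], fingers=1)

```text
clock: 11.02
tool_pos: [0.5597, -0.0648, 0.0773]
orientation: [180.0, 0.0, 0.0]
force: [-0.2, 0.2, 0.2]
opening: 0.088
gripper_force: 0.0
```

>>> send_rows(plan=[[[0,0,0,0,0,0],[0,0,-0.5,0,0,0],[0,0,-2,0,0,0],[0,0,-4,0,0,0],[0,0,-7,0,0,0],[0,0,-10,0,0,0],[0,0,-12.5,0,0,0],[0,0,-13.5,0,0,0]]])

```text
clock: 11.68
tool_pos: [0.5613, -0.0647, 0.217]
orientation: [-180.0, -0.3, 0.0]
force: [1.2, -0.1, 0.5]
opening: 0.0878
gripper_force: 0.0
```

>>> send_rows(plan=[[[-1,-2,-1,0,0,0],[-2,-5,-3,0,0,0],[-3,-8,-4.5,0,0,0],[-4,-11,-5.5,0,0,0],[-4.5,-14,-6,0,0,0],[-4.5,-16,-6,0,0,0],[-4.5,-17,-6,0,0,0],[-4.5,-17,-6,0,0,0]]])

```text
clock: 12.35
tool_pos: [0.5144, 0.1069, 0.2723]
orientation: [-180.0, 0.0, 0.1]
force: [-0.4, -0.3, -0.9]
opening: 0.0876
gripper_force: 0.0
```

Run:
```python
from h import *
o=ctrl.get_obs();print(o['clock'],o['tool_pos'],o['orientation'],o['force'],o['opening'])
s=snap('scene','s5');t=snap('top','t5');w=snap('wrist','w5')
print(proj(s,[.5596,-.0650,.094]),proj(t,[.5596,-.065,.094]),proj(w,[.577,.2225,.25]),proj(w,[.545,.248,.201]))
A=s['img'][200:275,195:295,::-1];B=w['img'][:,:,::-1]
cv2.imwrite('pics/c5.png',np.vstack([np.hstack([cv2.resize(x,(400,300),interpolation=cv2.INTER_CUBIC) for x in(A,t['img'][165:240,258:358,::-1])]),np.hstack([cv2.resize(B[:300],(560,300)),np.zeros((300,240,3),np.uint8)])]))
```

```text
12.35 [0.51443297 0.10691992 0.27227264] [-1.79985693e+02  5.35335802e-03  1.34175435e-01] [-0.35952389 -0.30137282 -0.86310644] 0.08755997197630934
[238.39426508 231.80039031] [309.24352191 197.49458559] [ 31.74880985 139.08456715] [ 56.88213919 183.29945916]
```

View pics/c5.png

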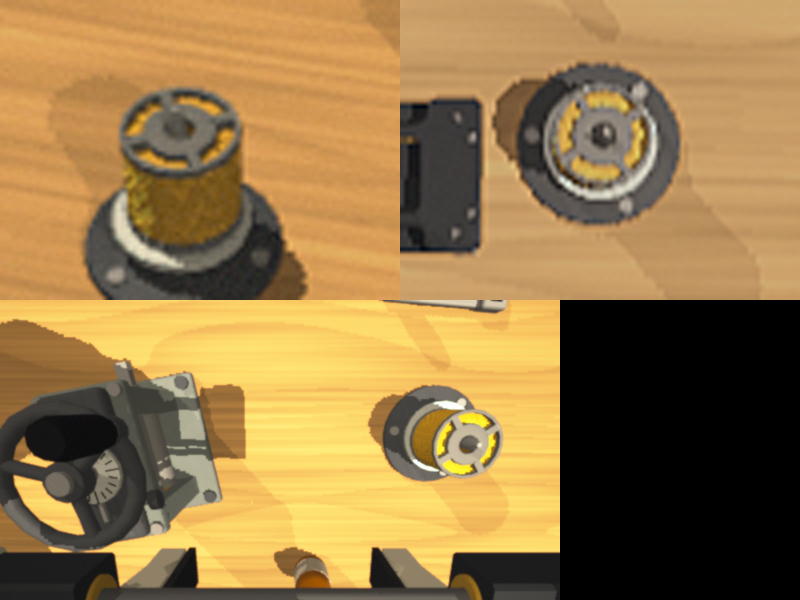

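The spool is down on the plate and free: the scene view shows its top at (239.5,232) against a predicted (238,232). Next is a centred look at the wheel.

>>> send_rows(plan=[[[-1,-2,-1.5,0,0,0],[-2,-5,-2.8,0,0,0],[-3,-8,-2.8,0,0,0],[-4,-11,-2.8,0,0,0],[-4,-13,-2.8,0,0,0],[-4,-13,-2.8,0,0,0],[-4,-13,-2.8,0,0,0],[-4,-13,-2.8,0,0,0]]])

```text
clock: 13.17
tool_pos: [0.4748, 0.2342, 0.3]
orientation: [180.0, 0.0, -0.0]
force: [0.6, 0.0, -0.6]
opening: 0.088
gripper_force: 0.0
```

Run:
```python
from h import *
o=ctrl.get_obs();print(o['clock'],o['tool_pos'],o['orientation'],o['force'],o['opening'])
w=snap('wrist','w6');print(w['pose'].round(4).tolist())
print(proj(w,[.577,.2225,.25]),proj(w,[.545,.248,.201]),proj(w,[.545,.248,.188]))
crop(w,280,165,'c6',130,3)
```

```text
13.1667 [0.4747848  0.23421816 0.30000674] [ 1.79954723e+02  3.54437852e-02 -3.96139696e-02] [ 5.65427047e-01  1.17255885e-04 -6.18296823e-01] 0.08796722993652949
[[-0.001, -0.958, -0.2867, 0.5526], [-1.0, 0.001, 0.0, 0.2347], [0.0003, 0.2867, -0.958, 0.4393], [0.0, 0.0, 0.0, 1.0]]
[307.10641686  55.12856622] [263.55526796 116.88144587] [264.56894796 116.28024326]
```

View pics/c6.png

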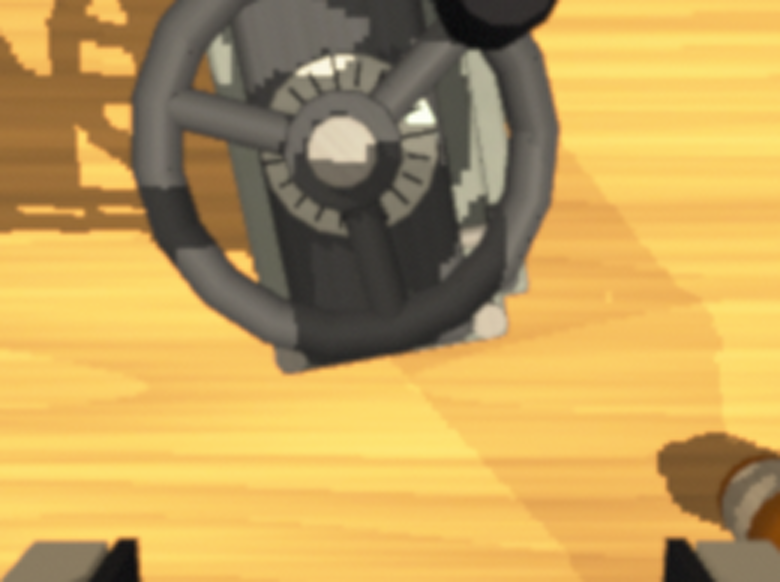

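Run:
```python
from h import *
w=load('w6');g=cv2.cvtColor(w['img'],cv2.COLOR_RGB2GRAY)
m=(g<32).astype(np.uint8);m[120:]=0;m[:,:240]=0;m[:,380:]=0
n,l,st,c=cv2.connectedComponentsWithStats(m);k=1+st[1:,4].argmax();print(st[k],c[k])
obs=(l==k).astype(np.uint8)
C=np.array([.5443,.248,0]);a=np.linspace(0,6.28,40);best=[]
for th in range(-75,-10,3):
    h=C+.045*np.array([np.cos(np.radians(th)),np.sin(np.radians(th)),0])
    q=np.array([proj(w,h+[.0115*np.cos(t),.0115*np.sin(t),z]) for t in a for z in(.198,.25)],np.float32)
    p=np.zeros_like(obs);cv2.fillConvexPoly(p,cv2.convexHull(q).astype(np.int32).reshape(-1,2),1)
    best.append(((p&obs).sum()/(p|obs).sum(),th,h))
best.sort(key=lambda b:-b[0])
for b in best[:4]:print(b)
```

```text
[294  43  38  42 385] [305.83116883  70.89350649]
(np.float64(0.18789653489507077), -45, array([0.57611981, 0.21618019, 0.        ]))
(np.float64(0.16272469252601704), -42, array([0.57774152, 0.21788912, 0.        ]))
(np.float64(0.1488750598372427), -48, array([0.57441088, 0.21455848, 0.        ]))
(np.float64(0.1332720588235294), -39, array([0.57927157, 0.21968058, 0.        ]))
```

Hub cap is at (264,118), within 1 px of the prediction, so the wheel is at (0.544, 0.248). The spokes lie at −45°, 75° and 195°, which puts the handle at −45°, or (0.576, 0.2165). I'll go and grip it.

>>> send_rows(plan=[[[1.5,0.3,0,0,0,0],[4.5,0.8,0,0,0,0],[8,1.5,0,0,0,0],[10.15,1.85,0,0,0,0],[10.15,1.85,1.5,0,0,0],[10.15,1.85,4,0,0,0],[10.15,1.85,6.5,0,0,0],[10.15,1.85,7.2,0,0,0]]])

```text
clock: 13.88
tool_pos: [0.5747, 0.2143, 0.2242]
orientation: [179.8, 0.3, -0.2]
force: [-0.2, 0.3, -1.7]
opening: 0.0877
gripper_force: 0.0
```

>>> send_rows(plan=[[[0,0,0,0,0,0],[0,0,0,0,0,0],[0,0,0,0,0,0],[0,0,0,0,0,0],[0,0,0,0,0,0],[0,0,0,0,0,0],[0,0,0,0,0,0],[0,0,0,0,0,0]]], fingers=0.1)

```text
clock: 14.55
tool_pos: [0.5761, 0.2169, 0.2287]
orientation: [-180.0, -0.0, 0.0]
force: [0.4, -0.2, 0.3]
opening: 0.04
gripper_force: 0.0
```

Run:
```python
from h import *
for _ in range(3):
    o=ctrl.get_obs();w=snap('wrist','w7')
    print(o['clock'],o['tool_pos'],o['force'],o['opening'],o['gripper_force'],[w['pose'][k,3].round(4) for k in range(3)])
# commanded circle shifts (tool cm) from -45deg, steps of -22.5
for d in(-1,1):
  for n in range(1,17):
    t=np.radians(-45+d*22.5*n); print(n,d,(4.5*(np.cos(t)-np.cos(np.pi/4))).round(2),(-4.5*(np.sin(t)+np.sin(np.pi/4))).round(2))
```

```text
14.55 [0.57613424 0.21690306 0.22868709] [ 0.38370583 -0.23016865  0.30817027] 0.03997040701658135 0.0 [np.float64(0.6538), np.float64(0.2173), np.float64(0.3681)]
14.6 [0.57610456 0.21686539 0.22856373] [ 0.53661685 -0.47759859  0.97194898] 0.0357116052057335 0.0 [np.float64(0.6538), np.float64(0.2172), np.float64(0.3679)]
14.65 [0.57608334 0.21684708 0.22844998] [-0.18214978  0.95245903  0.53514107] 0.032118633926835165 0.0 [np.float64(0.6538), np.float64(0.2172), np.float64(0.3678)]
1 -1 -1.46 0.98
2 -1 -3.18 1.32
3 -1 -4.9 0.98
4 -1 -6.36 0.0
5 -1 -7.34 -1.46
6 -1 -7.68 -3.18
7 -1 -7.34 -4.9
8 -1 -6.36 -6.36
9 -1 -4.9 -7.34
10 -1 -3.18 -7.68
11 -1 -1.46 -7.34
12 -1 -0.0 -6.36
13 -1 0.98 -4.9
14 -1 1.32 -3.18
15 -1 0.98 -1.46
16 -1 0.0 -0.0
1 1 0.98 -1.46
2 1 1.32 -3.18
3 1 0.98 -4.9
4 1 0.0 -6.36
5 1 -1.46 -7.34
6 1 -3.18 -7.68
7 1 -4.9 -7.34
8 1 -6.36 -6.36
9 1 -7.34 -4.9
10 1 -7.68 -3.18
11 1 -7.34 -1.46
12 1 -6.36 -0.0
13 1 -4.9 0.98
14 1 -3.18 1.32
15 1 -1.46 0.98
16 1 -0.0 0.0
```

>>> send_rows(plan=[[[0,0,0,0,0,0],[0,0,0,0,0,0],[0,0,0,0,0,0],[0,0,0,0,0,0]]])

```text
clock: 15.03
tool_pos: [0.5762, 0.2165, 0.2283]
orientation: [180.0, 0.0, -0.0]
force: [0.7, -2.4, 0.6]
opening: 0.0226
gripper_force: 30.0
```

>>> send_rows(plan=[[[-0.68,0.57,0,0,0,0],[-1.46,0.98,0,0,0,0],[-2.3,1.24,0,0,0,0],[-3.18,1.32,0,0,0,0],[-4.06,1.24,0,0,0,0],[-4.9,0.98,0,0,0,0],[-5.68,0.57,0,0,0,0],[-6.36,0,0,0,0,0]]])

```text
clock: 15.7
tool_pos: [0.5121, 0.2156, 0.2284]
orientation: [179.9, 0.0, -0.0]
force: [3.1, -3.8, -0.5]
opening: 0.022
gripper_force: 30.0
```

>>> send_rows(plan=[[[-0.56,-0.68,0,0,0,0],[-0.98,-1.46,0,0,0,0],[-1.23,-2.3,0,0,0,0],[-1.32,-3.18,0,0,0,0],[-1.23,-4.06,0,0,0,0],[-0.98,-4.9,0,0,0,0],[-0.56,-5.68,0,0,0,0],[0,-6.36,0,0,0,0]]])

```text
clock: 16.37
tool_pos: [0.5118, 0.2795, 0.2283]
orientation: [179.9, 0.1, 0.0]
force: [1.1, -7.9, 2.0]
opening: 0.0222
gripper_force: 30.0
```

Run:
```python
import numpy as np
# pushes in 10deg (2 rows) / 5 deg table, relative to each 10deg start from 135 downwards
for s in range(135,-140,-10):
    f=lambda t:np.array([4.5*np.cos(np.radians(t)),-4.5*np.sin(np.radians(t))])
    print(s,[(f(s-d)-f(s)).round(2).tolist() for d in(3,6,10)])
```

```text
135 [[0.17, -0.16], [0.35, -0.32], [0.6, -0.5]]
125 [[0.2, -0.13], [0.4, -0.25], [0.68, -0.39]]
115 [[0.22, -0.09], [0.44, -0.18], [0.74, -0.27]]
105 [[0.23, -0.05], [0.46, -0.1], [0.77, -0.14]]
95 [[0.24, -0.01], [0.47, -0.02], [0.78, 0.0]]
85 [[0.23, 0.03], [0.47, 0.07], [0.77, 0.14]]
75 [[0.23, 0.07], [0.45, 0.15], [0.74, 0.27]]
65 [[0.21, 0.11], [0.42, 0.22], [0.68, 0.39]]
55 [[0.19, 0.14], [0.37, 0.29], [0.6, 0.5]]
45 [[0.16, 0.17], [0.32, 0.35], [0.5, 0.6]]
35 [[0.13, 0.2], [0.25, 0.4], [0.39, 0.68]]
25 [[0.09, 0.22], [0.18, 0.44], [0.27, 0.74]]
15 [[0.05, 0.23], [0.1, 0.46], [0.14, 0.77]]
5 [[0.01, 0.24], [0.02, 0.47], [0.0, 0.78]]
-5 [[-0.03, 0.23], [-0.07, 0.47], [-0.14, 0.77]]
-15 [[-0.07, 0.23], [-0.15, 0.45], [-0.27, 0.74]]
-25 [[-0.11, 0.21], [-0.22, 0.42], [-0.39, 0.68]]
-35 [[-0.14, 0.19], [-0.29, 0.37], [-0.5, 0.6]]
-45 [[-0.17, 0.16], [-0.35, 0.32], [-0.6, 0.5]]
-55 [[-0.2, 0.13], [-0.4, 0.25], [-0.68, 0.39]]
-65 [[-0.22, 0.09], [-0.44, 0.18], [-0.74, 0.27]]
-75 [[-0.23, 0.05], [-0.46, 0.1], [-0.77, 0.14]]
-85 [[-0.24, 0.01], [-0.47, 0.02], [-0.78, 0.0]]
-95 [[-0.23, -0.03], [-0.47, -0.07], [-0.77, -0.14]]
-105 [[-0.23, -0.07], [-0.45, -0.15], [-0.74, -0.27]]
-115 [[-0.21, -0.11], [-0.42, -0.22], [-0.68, -0.39]]
-125 [[-0.19, -0.14], [-0.37, -0.29], [-0.6, -0.5]]
-135 [[-0.16, -0.17], [-0.32, -0.35], [-0.5, -0.6]]
```

>>> send_rows(plan=[[[0.17,-0.16,0,0,0,0],[0.35,-0.32,0,0,0,0],[0.6,-0.5,0,0,0,0],[0.6,-0.5,0,0,0,0]]])

```text
clock: 16.7
tool_pos: [0.5184, 0.2849, 0.2283]
orientation: [180.0, 0.0, -0.0]
force: [0.9, -3.2, 1.3]
opening: 0.0223
gripper_force: 30.0
```

>>> send_rows(plan=[[[0.33,-0.2,0,0,0,0],[0.68,-0.39,0,0,0,0],[1.04,-0.54,0,0,0,0],[1.04,-0.54,0,0,0,0]]])

```text
clock: 17.03
tool_pos: [0.5289, 0.2902, 0.2283]
orientation: [180.0, 0.0, -0.0]
force: [0.1, -5.0, 2.0]
opening: 0.0225
gripper_force: 30.0
```

>>> send_rows(plan=[[[0.38,-0.1,0,0,0,0],[0.77,-0.19,0,0,0,0],[1.15,-0.25,0,0,0,0],[1.15,-0.25,0,0,0,0]]])

```text
clock: 17.37
tool_pos: [0.5402, 0.2925, 0.2283]
orientation: [179.9, 0.0, -0.0]
force: [-0.1, -5.6, 3.4]
opening: 0.0224
gripper_force: 30.0
```

>>> send_rows(plan=[[[0.39,-0.02,0,0,0,0],[0.78,0,0,0,0,0],[1.17,0.05,0,0,0,0],[1.17,0.05,0,0,0,0]]])

```text
clock: 17.7
tool_pos: [0.5517, 0.292, 0.2283]
orientation: [180.0, 0.1, -0.0]
force: [-2.4, -5.2, 2.1]
opening: 0.0221
gripper_force: 30.0
```

>>> send_rows(plan=[[[0.38,0.08,0,0,0,0],[0.77,0.21,0,0,0,0],[1.12,0.35,0,0,0,0],[1.12,0.35,0,0,0,0]]])

```text
clock: 18.03
tool_pos: [0.5626, 0.2885, 0.2283]
orientation: [180.0, 0.1, -0.0]
force: [-3.1, -5.1, 2.8]
opening: 0.0223
gripper_force: 30.0
```

>>> send_rows(plan=[[[0.27,0.14,0,0,0,0],[0.55,0.3,0,0,0,0],[0.81,0.48,0,0,0,0],[0.81,0.48,0,0,0,0]]])

```text
clock: 18.37
tool_pos: [0.5704, 0.2839, 0.2283]
orientation: [180.0, 0.1, -0.0]
force: [-3.2, -4.3, 3.9]
opening: 0.0225
gripper_force: 30.0
```

>>> send_rows(plan=[[[0.19,0.16,0,0,0,0],[0.39,0.34,0,0,0,0],[0.58,0.52,0,0,0,0],[0.58,0.52,0,0,0,0]]])

```text
clock: 18.7
tool_pos: [0.576, 0.279, 0.2283]
orientation: [-180.0, 0.1, -0.0]
force: [-5.0, -3.5, 3.8]
opening: 0.0228
gripper_force: 30.0
```

>>> send_rows(plan=[[[0.17,0.2,0,0,0,0],[0.33,0.41,0,0,0,0],[0.48,0.62,0,0,0,0],[0.48,0.62,0,0,0,0]]])

```text
clock: 19.03
tool_pos: [0.5808, 0.2732, 0.2283]
orientation: [-180.0, 0.1, 0.0]
force: [-5.9, -1.2, 4.0]
opening: 0.0221
gripper_force: 30.0
```

>>> send_rows(plan=[[[0.13,0.23,0,0,0,0],[0.26,0.46,0,0,0,0],[0.37,0.69,0,0,0,0],[0.37,0.69,0,0,0,0]]])

```text
clock: 19.37
tool_pos: [0.5846, 0.2666, 0.2283]
orientation: [-179.9, 0.1, 0.0]
force: [-6.4, -0.5, 3.5]
opening: 0.0222
gripper_force: 30.0
```

>>> send_rows(plan=[[[0.1,0.24,0,0,0,0],[0.18,0.5,0,0,0,0],[0.24,0.75,0,0,0,0],[0.24,0.75,0,0,0,0]]])

```text
clock: 19.7
tool_pos: [0.5872, 0.2595, 0.2283]
orientation: [-179.9, 0.0, 0.0]
force: [-4.7, 1.2, 1.8]
opening: 0.0221
gripper_force: 30.0
```

>>> send_rows(plan=[[[0.05,0.25,0,0,0,0],[0.09,0.52,0,0,0,0],[0.11,0.78,0,0,0,0],[0.11,0.78,0,0,0,0]]])

```text
clock: 20.03
tool_pos: [0.5881, 0.2554, 0.2283]
orientation: [-179.5, -0.0, 0.1]
force: [-8.4, 14.8, 1.1]
opening: 0.0224
gripper_force: 30.0
```

>>> send_rows(plan=[[[0,0.1,0,0,0,0],[0,0.2,0,0,0,0],[0,0.2,0,0,0,0],[0,0.2,0,0,0,0]]])

```text
clock: 20.37
tool_pos: [0.5881, 0.2553, 0.2283]
orientation: [-179.4, -0.1, 0.1]
force: [-8.5, 20.2, 1.3]
opening: 0.0221
gripper_force: 30.0
```

Run:
```python
from h import *
o=ctrl.get_obs();print(o['clock'],o['tool_pos'],o['force'],o['moment'],o['qvel'])
w=snap('wrist','w8'); s=snap('scene','s8');print(w['pose'].round(4).tolist())
i=w['img'][:,:,::-1][170:420,130:430];cv2.imwrite('pics/c8.png',np.hstack([cv2.resize(i,(480,400),interpolation=cv2.INTER_CUBIC),cv2.resize(s['img'][180:260,365:429,::-1],(320,400),interpolation=cv2.INTER_CUBIC)]))
```

```text
20.3667 [0.58812954 0.25527197 0.22834652] [-8.49357375 20.21611961  1.2728628 ] [7.12199499 3.32691205 0.0252986 ] [-0.02939008  0.02745786 -0.02409052  0.11988233 -0.01059869 -0.2410268 ]
[[0.0019, -0.9585, -0.285, 0.6657], [-0.9999, -0.0048, 0.0095, 0.2544], [-0.0105, 0.285, -0.9585, 0.3678], [0.0, 0.0, 0.0, 1.0]]
```

Run:
```python
import numpy as np
f=lambda t:np.array([4.5*np.cos(np.radians(t)),-4.5*np.sin(np.radians(t))])
p=np.array([4.494,-.036])
for L in([14,29,45,62,79,96,113,129],)+tuple([s+15*k for k in range(1,9)] for s in(129,249,369)):
    print([[*(f(t)-p).round(2).tolist(),0,0,0,0] for t in L]); p=f(L[-1])
```

```text
[[-0.13, -1.05, 0, 0, 0, 0], [-0.56, -2.15, 0, 0, 0, 0], [-1.31, -3.15, 0, 0, 0, 0], [-2.38, -3.94, 0, 0, 0, 0], [-3.64, -4.38, 0, 0, 0, 0], [-4.96, -4.44, 0, 0, 0, 0], [-6.25, -4.11, 0, 0, 0, 0], [-7.33, -3.46, 0, 0, 0, 0]]
[[-0.81, 0.85, 0, 0, 0, 0], [-1.37, 1.88, 0, 0, 0, 0], [-1.64, 3.03, 0, 0, 0, 0], [-1.61, 4.2, 0, 0, 0, 0], [-1.28, 5.33, 0, 0, 0, 0], [-0.67, 6.33, 0, 0, 0, 0], [0.19, 7.14, 0, 0, 0, 0], [1.22, 7.7, 0, 0, 0, 0]]
[[1.14, 0.27, 0, 0, 0, 0], [2.32, 0.24, 0, 0, 0, 0], [3.44, -0.09, 0, 0, 0, 0], [4.44, -0.7, 0, 0, 0, 0], [5.25, -1.56, 0, 0, 0, 0], [5.81, -2.59, 0, 0, 0, 0], [6.09, -3.73, 0, 0, 0, 0], [6.06, -4.91, 0, 0, 0, 0]]
[[-0.33, -1.13, 0, 0, 0, 0], [-0.95, -2.13, 0, 0, 0, 0], [-1.8, -2.94, 0, 0, 0, 0], [-2.83, -3.5, 0, 0, 0, 0], [-3.97, -3.77, 0, 0, 0, 0], [-5.15, -3.74, 0, 0, 0, 0], [-6.27, -3.41, 0, 0, 0, 0], [-7.28, -2.79, 0, 0, 0, 0]]
```

>>> send_rows(plan=[[[-0.13,-1.05,0,0,0,0],[-0.56,-2.15,0,0,0,0],[-1.31,-3.15,0,0,0,0],[-2.38,-3.94,0,0,0,0],[-3.64,-4.38,0,0,0,0],[-4.96,-4.44,0,0,0,0],[-6.25,-4.11,0,0,0,0],[-7.33,-3.46,0,0,0,0]]])

```text
clock: 21.13
tool_pos: [0.5166, 0.2838, 0.2284]
orientation: [-180.0, -0.2, 0.0]
force: [11.0, -5.3, -4.7]
opening: 0.0222
gripper_force: 30.0
```

>>> send_rows(plan=[[[-0.81,0.85,0,0,0,0],[-1.37,1.88,0,0,0,0],[-1.64,3.03,0,0,0,0],[-1.61,4.2,0,0,0,0],[-1.28,5.33,0,0,0,0],[-0.67,6.33,0,0,0,0],[0.19,7.14,0,0,0,0],[1.22,7.7,0,0,0,0]]])

```text
clock: 21.8
tool_pos: [0.5267, 0.2059, 0.2283]
orientation: [-180.0, 0.1, -0.0]
force: [-5.7, 1.5, 2.1]
opening: 0.0221
gripper_force: 30.0
```

>>> send_rows(plan=[[[1.14,0.27,0,0,0,0],[2.32,0.24,0,0,0,0],[3.44,-0.09,0,0,0,0],[4.44,-0.7,0,0,0,0],[5.25,-1.56,0,0,0,0],[5.81,-2.59,0,0,0,0],[6.09,-3.73,0,0,0,0],[6.06,-4.91,0,0,0,0]]])

```text
clock: 22.47
tool_pos: [0.5883, 0.2548, 0.2282]
orientation: [179.9, 0.1, -0.1]
force: [-8.7, -7.1, 6.4]
opening: 0.0224
gripper_force: 30.0
```

One full turn is done, back at the stop's angle. Now the second turn.

>>> send_rows(plan=[[[-0.33,-1.13,0,0,0,0],[-0.95,-2.13,0,0,0,0],[-1.8,-2.94,0,0,0,0],[-2.83,-3.5,0,0,0,0],[-3.97,-3.77,0,0,0,0],[-5.15,-3.74,0,0,0,0],[-6.27,-3.41,0,0,0,0],[-7.28,-2.79,0,0,0,0]]])

```text
clock: 23.13
tool_pos: [0.5168, 0.2839, 0.2284]
orientation: [-180.0, -0.2, 0.0]
force: [10.0, -4.0, -4.4]
opening: 0.0225
gripper_force: 30.0
```

>>> send_rows(plan=[[[-0.81,0.85,0,0,0,0],[-1.37,1.88,0,0,0,0],[-1.64,3.03,0,0,0,0],[-1.61,4.2,0,0,0,0],[-1.28,5.33,0,0,0,0],[-0.67,6.33,0,0,0,0],[0.19,7.14,0,0,0,0],[1.22,7.7,0,0,0,0]]])

```text
clock: 23.8
tool_pos: [0.5267, 0.2059, 0.2283]
orientation: [-180.0, 0.1, 0.0]
force: [-5.3, 1.6, 2.3]
opening: 0.0221
gripper_force: 30.0
```

>>> send_rows(plan=[[[1.14,0.27,0,0,0,0],[2.32,0.24,0,0,0,0],[3.44,-0.09,0,0,0,0],[4.44,-0.7,0,0,0,0],[5.25,-1.56,0,0,0,0],[5.81,-2.59,0,0,0,0],[6.09,-3.73,0,0,0,0],[6.06,-4.91,0,0,0,0]]])

```text
clock: 24.47
tool_pos: [0.5883, 0.2548, 0.2282]
orientation: [179.9, 0.1, -0.1]
force: [-8.4, -7.5, 6.9]
opening: 0.022
gripper_force: 30.0
```

>>> send_rows(plan=[[[0,0,0,0,0,0],[0,0,0,0,0,0],[0,0,0,0,0,0],[0,0,0,0,0,0],[0,0,0,0,0,0],[0,0,0,0,0,0],[0,0,0,0,0,0],[0,0,0,0,0,0]]])

```text
clock: 25.13
tool_pos: [0.5879, 0.2566, 0.2283]
orientation: [-179.9, 0.0, 0.0]
force: [-5.7, 2.3, 3.1]
opening: 0.0225
gripper_force: 30.0
```

Run:
```python
from h import *
s=snap('scene','s9');t=snap('top','t9')
i=np.hstack([cv2.resize(s['img'][180:280,190:440,::-1],(500,200)),cv2.resize(t['img'][150:250,150:350,::-1],(300,200))])
cv2.imwrite('pics/c9.png',cv2.resize(s['img'][170:310,120:440,::-1],(800,350),interpolation=cv2.INTER_CUBIC))
o=ctrl.get_obs();print(o)
```

```text
{'clock': 25.2333, 'joint_pos': array([ 40.932575  ,  18.03659712,  -5.20953934,  -0.09627546,
       -66.7281034 ,  49.12378765]), 'qvel': array([-0.08164891,  0.05007378, -0.01449864, -0.01345226,  0.09974806,
       -0.0355537 ]), 'tau': array([-2.84580052e+00, -5.26032901e+01,  2.90377164e+01,  8.29500675e+00,
        1.02833390e+00, -2.44042167e-03]), 'tool_pos': array([0.58785547, 0.25665808, 0.22832555]), 'orientation': array([-1.79916275e+02,  3.84346327e-02,  1.83726509e-02]), 'force': array([-5.26224527,  2.46071244,  2.85838209]), 'moment': array([ 0.77558236,  1.95707205, -0.01763612]), 'gripper_force': 30.00055706128478, 'opening': 0.022265733098120626}
```

View pics/c9.png

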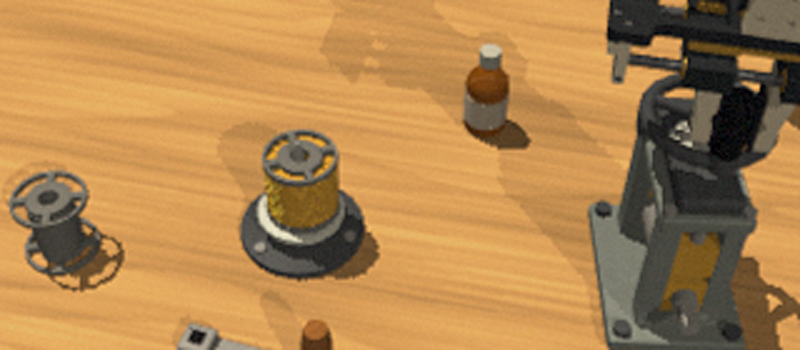

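The spool is seated with its top at about (300,155) in the crop, the handle is between the pads, and the bystanders haven't moved. The handle is about 2° from the exact two-turn mark (tolerance 15°), so I'm handing it in.

```bash
python3 -c "
from plant import ctrl
print(ctrl.close_job())"
```

```text
the job is handed in; nothing more can be done
None
```

The full spool is seated on the stand's plate and released, and the handwheel was wound to its stop and backed off two turns (within about 2°). The handle is still gripped at a standstill; the job is handed in, but no verdict came back.

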